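# Lay out a stem-disc series on the photo board

## Task

Lay the four sawn stem discs out on the white photo board for their picture: one lying flat on the middle of each printed cross, in order of size, the largest next to the black-and-white scale bar and the smallest at the far end of the row by the grey steps. Leave the pot of wooden picks standing where it is.

Things in the scene. Friction and masses are not known exactly. Their poses are not given: they have to be found in the camera images.
- disc60_center (a point): the largest of four loose round discs sawn from one tree stem (dark bark rim, pale face with growth rings): 60 mm in diameter, 24 mm thick, lying flat at the start on the bench on the robot's side of the board. The point is its centre, 12 mm above its underside; z is the disc's axis.
- disc50_center (a point): the second largest of four loose round discs sawn from one tree stem (dark bark rim, pale face with growth rings): 50 mm in diameter, 24 mm thick, lying flat at the start on the bench on the robot's side of the board. The point is its centre, 12 mm above its underside; z is the disc's axis.
- disc40_center (a point): the second smallest of four loose round discs sawn from one tree stem (dark bark rim, pale face with growth rings): 40 mm in diameter, 24 mm thick, lying flat at the start on the bench on the robot's side of the board. The point is its centre, 12 mm above its underside; z is the disc's axis.
- disc30_center (a point): the smallest of four loose round discs sawn from one tree stem (dark bark rim, pale face with growth rings): 30 mm in diameter, 24 mm thick, lying flat at the start on the bench on the robot's side of the board. The point is its centre, 12 mm above its underside; z is the disc's axis.
- mark_a: printed black cross (84 x 78 mm, with four corner ticks), at the left (+y) end of a row of four equal crosses on the fixed white photo board. The board is a slab 120 x 450 x 6 mm; the crosses stand 90 mm apart along its length. Origin at the middle of the cross on the board's top face, 6 mm above the bench; y runs along the row from mark_d to mark_a, x across the board, away from the robot, z up.
- mark_b: printed black cross (84 x 78 mm, with four corner ticks), second from the left of a row of four equal crosses on the fixed white photo board. The board is a slab 120 x 450 x 6 mm; the crosses stand 90 mm apart along its length. Origin at the middle of the cross on the board's top face, 6 mm above the bench; y runs along the row from mark_d to mark_a, x across the board, away from the robot, z up.
- mark_c: printed black cross (84 x 78 mm, with four corner ticks), third from the left of a row of four equal crosses on the fixed white photo board. The board is a slab 120 x 450 x 6 mm; the crosses stand 90 mm apart along its length. Origin at the middle of the cross on the board's top face, 6 mm above the bench; y runs along the row from mark_d to mark_a, x across the board, away from the robot, z up.
- mark_d: printed black cross (84 x 78 mm, with four corner ticks), at the right (-y) end of a row of four equal crosses on the fixed white photo board. The board is a slab 120 x 450 x 6 mm; the crosses stand 90 mm apart along its length. Origin at the middle of the cross on the board's top face, 6 mm above the bench; y runs along the row from mark_d to mark_a, x across the board, away from the robot, z up.
- scale_bar: photo scale bar: flat strip 104 x 24 x 2 mm with staggered black and white centimetre blocks, fixed across one end of the board, 69 mm beyond the end cross; it may be at either end. At the other end lies a like-sized strip of five grey steps from pale to dark. Origin at the middle of its underside.
- pick_pot_center (a point): bystander: white pot, 42 mm in diameter and 45 mm high, with wooden picks standing in it up to 72 mm above the bench; stands to the left of the board. The point is the pot's axis half-way up, 22.5 mm above the bench.
Mind the look-alikes: they are no part of the job. What is shaped like the part that bears pick_pot_center but green is not meant.

How it is judged:
By the outcome, as a careful person would: the job done as asked, in the order asked, and still so for the second after the job is handed in, with the robot touching nothing.
It also fails if it takes over 96 s, if anything falls off the work surface, if the arm or the gripper's body presses on something with over 40 N, if the wrist force passes 120 N, or if a joint passes its speed limit or range.

## Robot

A 6-joint arm with a two-finger parallel gripper is mounted at the origin on the work surface. World frame = base frame: x ahead of the robot, y to its left, z up, the work surface at z = 0. Lengths are in m, angles in rad, forces in N, time in s.
With the tool pointing down it reaches from about 0.35 to 0.85 m from the base axis. Payload 8.1 kg.
Tool frame: the origin (TCP) lies midway between the tips of the shut fingers; the grasp point (between the pads) lies 19 mm behind it (robot.tcp_to_grasp is the distance from the TCP to the grasp point, in m); x points along the fingers, y is the direction in which the jaws open and shut, and the axes are right-handed (so a half turn about x gives the same grasp; the last joint's range is limited). The gripper opens to 93 mm and grips with 3 to 60 N. Pads are 15 mm wide; open, the fingers measure 128 mm over their backs; the gripper's body (75 mm by 188 mm) begins 65 mm behind the grasp point.
Start: joints at [-1.324, 0.13, 1.488, -0, 1.523, -0.085], TCP at [0.195, -0.567, 0.219] pointing down, gripper open.
Joint ranges: [-2.96, 2.96], [-0.89, 2.26], [0.02, 2.5], [-1.34, 4.48], [0, 2.73], [-2.66, 2.66]. Speed limits (rad/s): [2.39, 2.39, 2.79, 3.14, 3.14, 3.14].

## Interface

Orientations are given as a rotation vector (axis times angle).
In Python, from plant import robot gives the robot as it stands.
- The arm moves only by the tool play_rows, never from a script. Its argument "plan" is a list of rows, each an object with "slide": the shift along the world's x, y, z as a fraction of full scale, a list of three; "roll": the turn about the world's z as a fraction of full scale; "fingers": the gripper command: -1 is shut, 1 is fully open, values between are in proportion. A call has 1 to 20 rows; each row shifts and turns the commanded pose from where the row before left it; what a row does not reach is not made up. Full scale, the value 1, is 30 mm for a shift and 8 degrees for a turn. A row lasts 1/8 s, in which the tool goes at most 62.5 mm and 10.7 degrees, less where a joint would pass 70% of its speed; a pose out of reach is approached as far as the arm can. A call with a number of a shift or a turn outside -1 to 1 is refused whole. A call with a gripper value outside its range is refused whole. The fingers move at their own pace and stop on an object; "squeeze" is the grip in N (left out, the last holds). Time passes only in rows, so rows that do not move let the fingers close. It gives the time, the measured TCP pose, the force and the opening at its end, in the units of the state.
- robot.read_state(): the state, without advancing time (a new reading comes with each control period).
- robot.read_camera(name): name is "scene" or "top" or "wrist"; returns the picture (480x640x3 uint8, red, green, blue); there is no depth.
- robot.get_calibration(name): a dict with "fx", "fy", "cx", "cy" (pixels), "distortion" ([k1, k2, p1, p2, k3] as OpenCV has them; the pictures are not rectified), "R" (3x3) and "t" (3): a world point X has camera coordinates R X + t; the wrist camera has in their place "T_tool_cam" (4x4, takes a point from camera to tool coordinates, whose origin is the TCP and whose axes are the tool frame's). Camera axes: x right, y down, z forward; pixel columns grow to the right and rows downward; lengths in m; the calibration is good to about 2 mm. A picture is of the moment at which its call begins: read the wrist's pose just before it. get_calibration takes no time and is no camera call.
- robot.close_job(): hands the job in, once; it reports no verdict.
Trained networks look in the newest picture that a camera, given by its name, has taken for a name from the list of things; names that differ only in an ending like _2 or _b are one class to them, and where a whole thing is asked for, a point or a joint stands for the part that bears it (a point fixed in the world has none). Each returns a list of dicts, best first, with "p" (0 to 1); they miss things now and then, are a little off and sometimes report something else, mostly with a low value. They report only what shows in the picture. A call takes as long as a camera call. They do not tell look-alikes from the thing itself.
- robot.boxes_of(camera, target): "extent" ([centre column, centre row, width, height] in pixels, round what is visible of it).
- robot.regions_of(camera, target): "region" (480x640 bool, what is visible of it) and "extent" ([centre column, centre row, width, height] in pixels, round what is visible of it).
- robot.mark_of(camera, target): "point" ([column, row] in pixels: a listed point, or the origin of a listed thing).
The state is a dict: "t": time; "q": joint angles; "dq": joint speeds; "joint_torque": joint torques, N m; "tool_pos": TCP position; "orientation": TCP orientation; "force": force on the tool from outside, world axes, zero at the start; "wrist_torque": the same for the moment, N m; "opening": finger opening in m.
Only numpy, scipy, OpenCV 4.12 (cv2) and the standard library are available. Lean on these libraries where they do the work, as an engineer would, in place of code of your own. Each camera call takes 0.05 s, during which the arm holds its last target.

## Working session

There is one attempt and no reset: what is moved stays moved. The work goes in short steps, Python scripts to look and compute and a tool call to move; the robot and the scene stay as the last step left them, time stands still between calls to the robot, and variables do not carry over. Pictures are saved under pics/ and viewed, and the job is handed in when it is done.

Besides the shell and the picture viewer there is one more tool, called after "Call:" as name([rows], argument=value, ...), one row to a line, values as JSON. play_rows: Moves the arm, as the interface text tells. Its arguments: {"type":"object","properties":{"plan":{"type":"array","items":{"type":"object","properties":{"slide":{"type":"array","items":{"type":"number","minimum":-1,"maximum":1}},"roll":{"type":"number","minimum":-1,"maximum":1},"fingers":{"type":"number"}}}},"squeeze":{"type":"number"}},"required":["plan"]}

```bash
ls; mkdir -p pics; python3 - <<'E'
from plant import robot
import cv2,numpy as np
s=robot.read_state();print({k:np.round(v,3) for k,v in s.items()})
for c in ["top","scene"]:
    im=robot.read_camera(c);cv2.imwrite(f"pics/{c}0.png",im[:,:,::-1])
    k=robot.get_calibration(c);print(c,k)
    for n in ["disc60_center","mark_a","scale_bar","pick_pot_center"]:
        print(n,[(np.round(d["point"],1),round(d["p"],2)) for d in robot.mark_of(c,n)])
print(robot.get_calibration("wrist"))
E
```

```text
pics
{'t': np.float64(0.0), 'q': array([-1.324,  0.131,  1.489, -0.   ,  1.523, -0.085]), 'dq': array([ 0.   ,  0.   , -0.002, -0.001,  0.   ,  0.002]), 'joint_torque': array([ 1.0000e-03, -5.5984e+01, -4.9176e+01,  7.7000e-02,  3.5000e-02,
       -0.0000e+00]), 'tool_pos': array([ 0.195, -0.567,  0.218]), 'orientation': array([ 2.042,  0.344, -2.043]), 'force': array([ 0.1  ,  0.492, -0.139]), 'wrist_torque': array([-0.029,  0.005,  0.019]), 'opening': np.float64(0.093)}
top {'fx': 488.05260984661265, 'fy': 488.05260984661265, 'cx': 315.81704479196407, 'cy': 234.28632398019397, 'distortion': array([-0.10275532,  0.        ,  0.        ,  0.        ,  0.        ]), 'R': array([[ 0.00241438, -0.99954561,  0.03004564],
       [-0.98831426, -0.00696441, -0.15227089],
       [ 0.15241095, -0.02932689, -0.987882  ]]), 't': array([0.05333309, 0.51524825, 0.96020794])}
disc60_center [(array([225.7, 289.1]), 0.74)]
mark_a [(array([385. , 178.9]), 0.62), (array([344.8, 182.6]), 0.5), (array([424.8, 176.1]), 0.43), (array([303.6, 183.2]), 0.42)]
scale_bar [(array([268.5, 183.2]), 0.61)]
pick_p
[... 617 characters left out ...]
, (array([374.5, 285.3]), 0.48)]
scale_bar [(array([392.6, 253.7]), 0.73)]
pick_pot_center [(array([481.1, 171.8]), 0.86), (array([434.7, 153.5]), 0.61)]
{'fx': 342.1568158769865, 'fy': 342.1568158769865, 'cx': 326.00929447256215, 'cy': 239.69297795499799, 'distortion': array([-0.00525677,  0.        ,  0.        ,  0.        ,  0.        ]), 'T_tool_cam': array([[-3.31058403e-04, -2.67173253e-01,  9.63648454e-01,
        -1.65702682e-01],
       [ 9.99999930e-01,  8.08721012e-05,  3.65968772e-04,
        -1.88264450e-04],
       [-1.75709343e-04,  9.63648508e-01,  2.67173208e-01,
        -7.27135054e-02],
       [ 0.00000000e+00,  0.00000000e+00,  0.00000000e+00,
         1.00000000e+00]])}
```

View pics/top0.png

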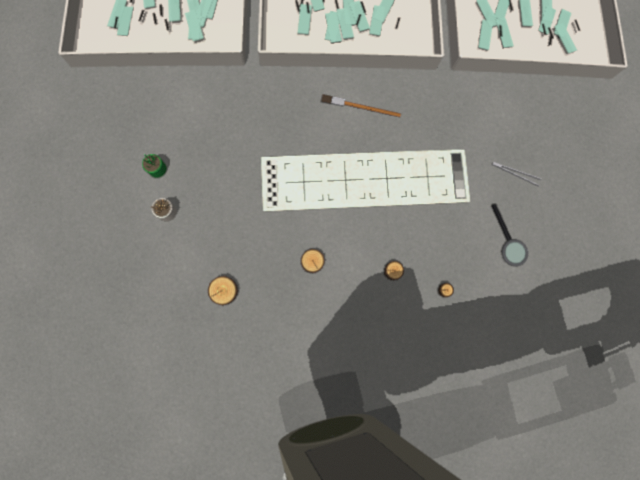

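View pics/scene0.png

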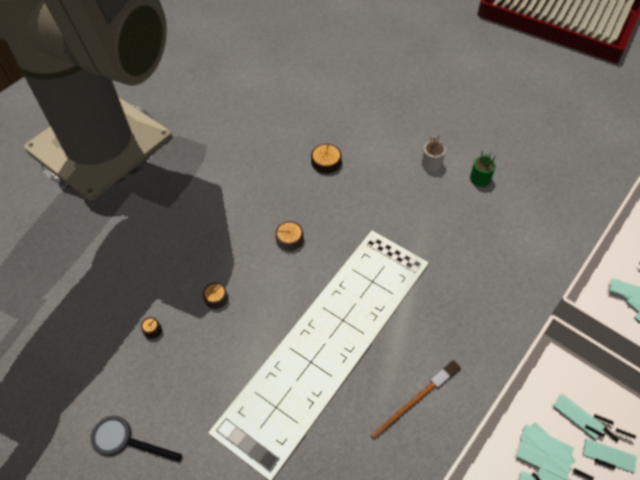

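```bash
cat > h.py <<'E'
import cv2,numpy as np
from scipy.spatial.transform import Rotation as Rn
def campose(robot,c,st=None):
    k=robot.get_calibration(c)
    K=np.array([[k["fx"],0,k["cx"]],[0,k["fy"],k["cy"]],[0,0,1]])
    D=np.array(k["distortion"],float)
    if c!="wrist": return K,D,np.array(k["R"]),np.array(k["t"])
    T=np.eye(4);T[:3,:3]=Rn.from_rotvec(st["orientation"]).as_matrix();T[:3,3]=st["tool_pos"]
    W=np.linalg.inv(T@np.array(k["T_tool_cam"]))
    return K,D,W[:3,:3],W[:3,3]
def toworld(P,px,z):
    K,D,R,t=P
    u=cv2.undistortPoints(np.array(px,float).reshape(-1,1,2),K,D).reshape(-1,2)
    d=np.c_[u,np.ones(len(u))]@R; o=-R.T@t
    s=(z-o[2])/d[:,2]
    return (o+d*s[:,None])[:,:2]
def topix(P,X):
    K,D,R,t=P
    return cv2.projectPoints(np.array(X,float).reshape(-1,1,3),cv2.Rodrigues(R)[0],t,K,D)[0].reshape(-1,2)
def wrap(im,P,x0,x1,y0,y1,z,s=1000.):
    # rectified: col=(y1-y)*s, row=(x1-x)*s
    ys=y1-np.arange(int((y1-y0)*s))/s; xs=x1-np.arange(int((x1-x0)*s))/s
    Y,X=np.meshgrid(ys,xs)
    p=topix(P,np.c_[X.ravel(),Y.ravel(),np.full(X.size,z)]).astype(np.float32)
    return cv2.remap(im,p[:,0].reshape(X.shape),p[:,1].reshape(X.shape),cv2.INTER_LINEAR)
def disks(im,P,z=0.024):
    hsv=cv2.cvtColor(im,cv2.COLOR_RGB2HSV)
    m=((hsv[:,:,0]>8)&(hsv[:,:,0]<26)&(hsv[:,:,1]>90)&(hsv[:,:,2]>100)).astype(np.uint8)
    out=[]
    m=cv2.morphologyEx(m,cv2.MORPH_CLOSE,np.ones((5,5)))
    for c in cv2.findContours(m,cv2.RETR_EXTERNAL,cv2.CHAIN_APPROX_NONE)[0]:
        if cv2.contourArea(c)<40: continue
        w=toworld(P,c.reshape(-1,2),z)
        (x,y),(a,b),_=cv2.fitEllipse((w*1000).astype(np.float32))
        out.append((np.round([x,y],1),np.round([a,b],1),np.round(c.reshape(-1,2).mean(0))))
    return out
def board(im,P):
    m=((im.min(2)>150)&(im[:,:,0].astype(int)-im[:,:,2]<25)).astype(np.uint8)
    m=cv2.morphologyEx(m,cv2.MORPH_CLOSE,np.ones((9,9)))
    out=[]
    for c in cv2.findContours(m,cv2.RETR_EXTERNAL,cv2.CHAIN_APPROX_NONE)[0]:
        if cv2.contourArea(c)<3000: continue
        w=toworld(P,c.reshape(-1,2),0.006)
        out.append(cv2.minAreaRect((w*1000).astype(np.float32)))
    return out
E
python3 - <<'E'
from h import *
from plant import robot
for c in ["top","scene"]:
    im=robot.read_camera(c);P=campose(robot,c)
    print(c)
    for d in disks(im,P):print(d)
    for b in board(im,P):print("board",b)
    pts=[d["point"] for d in robot.mark_of(c,"mark_a")]
    print("marks",np.round(toworld(P,pts,.006)*1000,1).tolist())
    print("bar",np.round(toworld(P,[d["point"] for d in robot.mark_of(c,"scale_bar")],.006)*1000,1).tolist())
    print("pot",np.round(toworld(P,[d["point"] for d in robot.mark_of(c,"pick_pot_center")],.0225)*1000,1).tolist())
    w=wrap(im,P,.44,.60,-.36,.20,.006,1400)
    cv2.imwrite(f"pics/rect_{c}.png",w[:,:,::-1])
E
```

```text
top
(array([ 403. , -216.8]), array([24.4, 24.8]), array([447., 290.]))
(array([400.6, 247.1]), array([54.7, 54.8]), array([222., 290.]))
(array([ 444.9, -107.4]), array([32.3, 33.6]), array([394., 269.]))
(array([463.1,  62.6]), array([45.1, 45.3]), array([312., 260.]))
(array([574.6, 383.4]), array([15.4, 23.9]), array([159., 206.]))
(array([796.1, -69.8]), array([  7.7, 167.9]), array([372., 109.]))
board ((642.33935546875, -53.103424072265625), (121.38616943359375, 451.426513671875), 3.1227900981903076)
board ((1031.20654296875, -490.788818359375), (188.16358947753906, 429.7158508300781), 0.18428288400173187)
board ((1006.9899291992188, -26.699371337890625), (148.74571228027344, 432.0714111328125), 1.746782898902893)
board ((1010.0440673828125, 440.845947265625), (430.6112060546875, 144.10865783691406), 89.89517211914062)
marks [[640.0, -98.3], [638.0, -13.8], [635.4, 82.2], [658.0, -184.6]]
bar [[630.6, 149.6]]
pot [[560.8, 377.4], [658.9, 397.8]]
scene
(array([808.4, -61.8]), array([  6.9, 204.8]), array([403., 409.]))
(array([ 402.6, -216.7]), array([24.3, 24.6]), array([149., 324.]))
(array([ 446.2, -107.4]), array([30.1, 33.2]), array([215., 293.]))
(array([463.4,  62.7]), array([44.5, 45.6]), array([289., 232.]))
(array([401.2, 247.4]), array([54.5, 55.1]), array([326., 154.]))
board ((1018.9998168945312, 49.87896728515625), (224.37185668945312, 336.71478271484375), 0.019921815022826195)
board ((641.6417236328125, -54.46577453613281), (123.30452728271484, 455.3425598144531), 3.4984328746795654)
board ((932.7388305664062, 369.61968994140625), (128.40797424316406, 299.4350891113281), 22.43000030517578)
marks [[638.8, -5.8], [646.4, -96.7], [647.4, -187.7], [638.3, 81.1]]
bar [[627.9, 146.6]]
pot [[449.3, -115.6], [561.8, 380.3], [660.1, 398.8]]
```

```bash
python3 - <<'E'
import cv2,numpy as np
a=cv2.imread("pics/rect_top.png");b=cv2.imread("pics/rect_scene.png")
print(a.shape)
E
python3 - <<'E'
from h import *
from plant import robot
A=[]
for c in ["top","scene"]:
    im=robot.read_camera(c);P=campose(robot,c)
    w=wrap(im,P,.56,.72,-.30,.19,.006,1600)
    for y in (81.3,-8.5,-98.4,-188.3):
        x=642-(y+53.5)*.0545
        col=int((190-y)*1.6);row=int((720-x)*1.6)
        cv2.drawMarker(w,(col,row),(255,0,0),0,9,1)
    A.append(w)
cv2.imwrite("pics/rect.png",np.vstack(A)[:,:,::-1])
E
```

```text
(223, 784, 3)
```

View pics/rect.png

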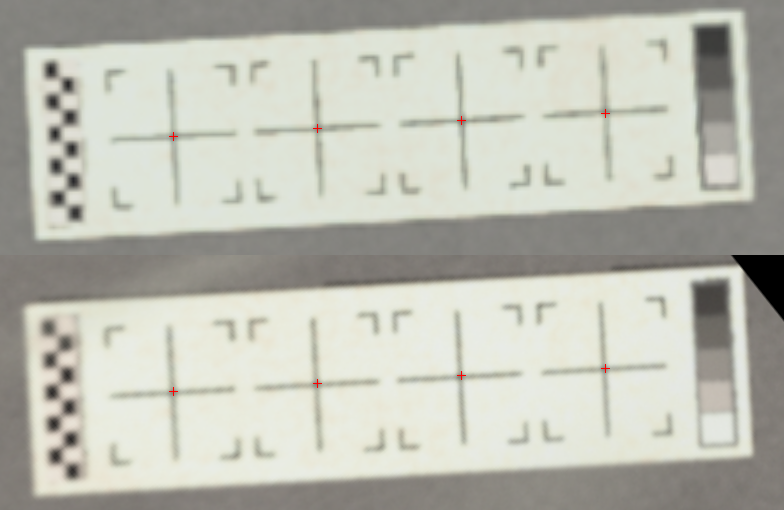

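```bash
python3 - <<'E'
from h import *
from plant import robot
s=robot.read_state();R=Rn.from_rotvec(s["orientation"]).as_matrix();print(np.round(R,3),s["t"],s["tool_pos"])
E
```

```text
[[-0.     0.326 -0.945]
 [ 0.    -0.945 -0.326]
 [-1.    -0.    -0.   ]] 1.0 [ 0.19546387 -0.56725826  0.2186309 ]
```

Call:
play_rows([
  {"slide":[0.576,0.974,-0.2],"roll":0.772,"fingers":1},
  {"slide":[0.576,0.974,-0.2],"roll":0.772,"fingers":1},
  {"slide":[0.576,0.974,-0.2],"roll":0.772,"fingers":1},
  {"slide":[0.576,0.974,-0.2],"roll":0.772,"fingers":1},
  {"slide":[0.576,0.974,-0.2],"roll":0.772,"fingers":1},
  {"slide":[0.576,0.974,-0.2],"roll":0.772,"fingers":1},
  {"slide":[0.576,0.974,-0.2],"roll":0.772,"fingers":1},
  {"slide":[0.576,0.974,-0.2],"roll":0.772,"fingers":1},
  {"slide":[0.576,0.974,-0.2],"roll":0.772,"fingers":1},
  {"slide":[0.576,0.974,-0.2],"roll":0.772,"fingers":1},
  {"slide":[0.576,0.974,-0.2],"roll":0.772,"fingers":1},
  {"slide":[0.576,0.974,-0.2],"roll":0.772,"fingers":1},
  {"slide":[0,0,0],"roll":0,"fingers":1},
  {"slide":[0,0,0],"roll":0,"fingers":1},
], squeeze=15)

```text
t: 2.75
tool_pos: [0.4027, -0.2171, 0.1469]
orientation: [1.169, 1.234, -1.17]
force: [-1.0, -0.5, 0.3]
opening: 0.0928
```

```bash
cat > w.py <<'E'
from h import *
from plant import robot
import sys
s=robot.read_state();P=campose(robot,"wrist",s);im=robot.read_camera("wrist")
print(round(float(s["t"]),2),np.round(s["tool_pos"]*1000,1),np.round(Rn.from_rotvec(s["orientation"]).as_matrix(),3).tolist(),np.round(s["q"],2),np.round(s["force"],1))
for d in disks(im,P):print(d)
cv2.imwrite(f"pics/{sys.argv[1]}.png",im[:,:,::-1])
E
python3 w.py w1
```

```text
2.75 [ 402.7 -217.1  146.9] [[0.0, 0.999, 0.054], [-0.001, 0.054, -0.999], [-1.0, -0.0, 0.001]] [-0.61 -0.22  1.96 -0.    1.4  -0.66] [-1.  -0.5  0.3]
(array([ 185.6, -368.6]), array([ 8.8, 43.8]), array([ 98., 369.]))
(array([ 615.3, -328.8]), array([27.9, 71.2]), array([543., 355.]))
(array([ 401.7, -217.5]), array([19.2, 19.4]), array([326., 233.]))
(array([ 442.2, -108.4]), array([32.2, 34.1]), array([385., 101.]))
```

View pics/w1.png

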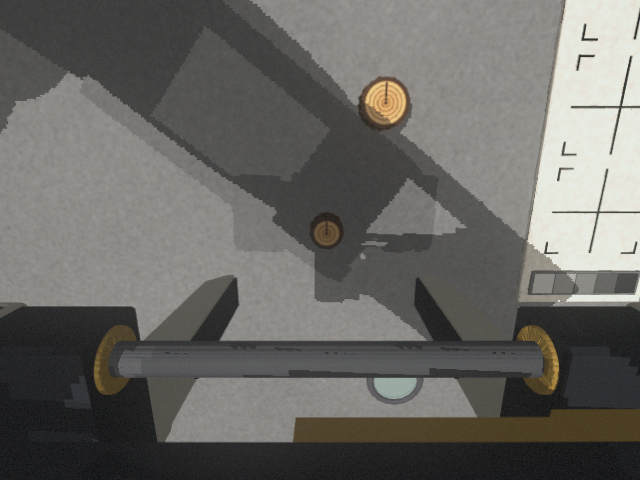

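```bash
python3 - <<'E'
from h import *
from plant import robot
s=robot.read_state();P=campose(robot,"wrist",s)
print(toworld(P,[[598,212],[630,107]],.006)*1000)
print(toworld(P,[[326,231.5],[385.5,103]],.024)*1000)
E
```

```text
[[ 648.4183924  -189.36686935]
 [ 651.7824995   -99.14521311]]
[[ 401.28289961 -216.36170848]
 [ 442.59747634 -109.5158702 ]]
```

Call:
play_rows([
  {"slide":[0,0,-0.788],"fingers":1},
  {"slide":[0,0,-0.788],"fingers":1},
  {"slide":[0,0,-0.788],"fingers":1},
  {"slide":[0,0,-0.788],"fingers":1},
  {"slide":[0,0,-0.788],"fingers":1},
  {"slide":[0,0,-0.788],"fingers":1},
  {"slide":[0,0,0],"fingers":1},
  {"slide":[0,0,0],"fingers":-1},
  {"slide":[0,0,0],"fingers":-1},
  {"slide":[0,0,0],"fingers":-1},
  {"slide":[0,0,0],"fingers":-1},
  {"slide":[0,0,0],"fingers":-1},
  {"slide":[0,0,0],"fingers":-1},
], squeeze=15)

```text
$.plan[0]: bad value
```

Call:
play_rows([
  {"slide":[0,0,-0.788],"roll":0,"fingers":1},
  {"slide":[0,0,-0.788],"roll":0,"fingers":1},
  {"slide":[0,0,-0.788],"roll":0,"fingers":1},
  {"slide":[0,0,-0.788],"roll":0,"fingers":1},
  {"slide":[0,0,-0.788],"roll":0,"fingers":1},
  {"slide":[0,0,-0.788],"roll":0,"fingers":1},
  {"slide":[0,0,0],"roll":0,"fingers":1},
  {"slide":[0,0,0],"roll":0,"fingers":-1},
  {"slide":[0,0,0],"roll":0,"fingers":-1},
  {"slide":[0,0,0],"roll":0,"fingers":-1},
  {"slide":[0,0,0],"roll":0,"fingers":-1},
  {"slide":[0,0,0],"roll":0,"fingers":-1},
  {"slide":[0,0,0],"roll":0,"fingers":-1},
], squeeze=15)

```text
t: 4.42
tool_pos: [0.4028, -0.2166, 0.0048]
orientation: [1.169, 1.235, -1.169]
force: [-0.6, -0.2, -0.3]
opening: 0.0371
```

Call:
play_rows([
  {"slide":[0,0,0],"roll":0,"fingers":-1},
  {"slide":[0,0,0],"roll":0,"fingers":-1},
  {"slide":[0,0,0],"roll":0,"fingers":-1},
])

```text
t: 4.8
tool_pos: [0.4028, -0.2166, 0.0048]
orientation: [1.169, 1.235, -1.169]
force: [-0.0, -1.2, -0.0]
opening: 0.0299
```

Call:
play_rows([
  {"slide":[0,0,0.5],"roll":0,"fingers":-1},
  {"slide":[0,0,1],"roll":0,"fingers":-1},
  {"slide":[0.5,0.1,0.5],"roll":0,"fingers":-1},
  {"slide":[0.9,0.1,0],"roll":0,"fingers":-1},
  {"slide":[0.9,0.1,0],"roll":0,"fingers":-1},
  {"slide":[0.9,0.1,0],"roll":0,"fingers":-1},
  {"slide":[0.9,0.1,0],"roll":0,"fingers":-1},
  {"slide":[0.9,0.1,0],"roll":0,"fingers":-1},
  {"slide":[0.9,0.1,0],"roll":0,"fingers":-1},
  {"slide":[0.9,0.1,0],"roll":0,"fingers":-1},
  {"slide":[0.9,0.1,0],"roll":0,"fingers":-1},
  {"slide":[0.507,0.033,0],"roll":0,"fingers":-1},
  {"slide":[0,0,0],"roll":0,"fingers":-1},
])

```text
t: 6.42
tool_pos: [0.65, -0.1885, 0.0657]
orientation: [1.169, 1.234, -1.168]
force: [-0.6, 0.1, -0.1]
opening: 0.0297
```

```bash
python3 w.py w2
```

```text
6.42 [ 650.  -188.5   65.7] [[0.001, 0.998, 0.055], [-0.0, 0.055, -0.998], [-1.0, 0.001, 0.0]] [-0.36  0.44  1.4  -0.    1.3  -0.41] [-0.6  0.1 -0.1]
(array([ 599.3, -268.6]), array([ 3.6, 33.9]), array([250., 366.]))
(array([ 702.8, -251.3]), array([ 7.6, 43.8]), array([400., 354.]))
(array([ 650.5, -219.6]), array([26. , 26.4]), array([324., 308.]))
(array([787.6, -84.3]), array([  8.7, 171.1]), array([585.,  92.]))
```

View pics/w2.png

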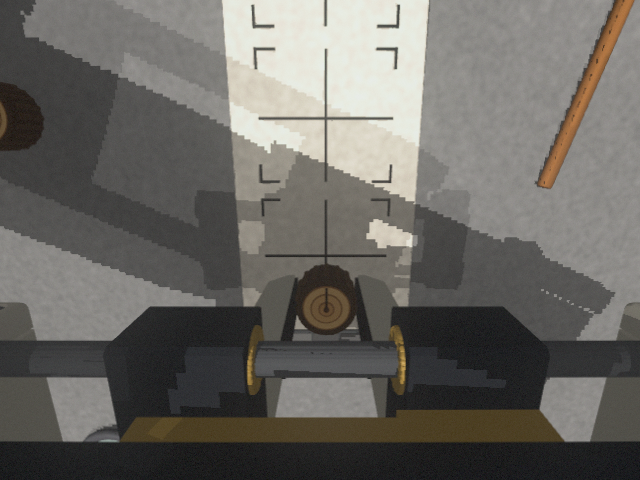

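```bash
python3 - <<'E'
from h import *
from plant import robot
s=robot.read_state();P=campose(robot,"wrist",s)
print(toworld(P,[[325.5,256],[326,118]],.006)*1000)
print(toworld(P,[[325,309]],.0849)*1000)
E
```

```text
[[ 647.51780756 -189.01657265]
 [ 642.89050513  -98.89985209]]
[[ 647.42070169 -189.22127204]]
```

Call:
play_rows([
  {"slide":[0,0,-0.75],"roll":0,"fingers":-1},
  {"slide":[0,0,-0.75],"roll":0,"fingers":-1},
  {"slide":[0,0,-0.327],"roll":0,"fingers":-1},
  {"slide":[0,0,0],"roll":0,"fingers":-1},
  {"slide":[0,0,0],"roll":0,"fingers":1},
  {"slide":[0,0,0],"roll":0,"fingers":1},
  {"slide":[0,0,0],"roll":0,"fingers":1},
  {"slide":[0,0,0.5],"roll":0,"fingers":1},
  {"slide":[0,0,1],"roll":0,"fingers":1},
  {"slide":[0,0,0.9],"roll":0,"fingers":1},
])

```text
t: 7.72
tool_pos: [0.6495, -0.1888, 0.0843]
orientation: [1.169, 1.233, -1.168]
force: [0.3, 0.3, -0.0]
opening: 0.085
```

Call:
play_rows([
  {"slide":[-0.855,0.335,0.4],"roll":0,"fingers":1},
  {"slide":[-0.855,0.335,0.4],"roll":0,"fingers":1},
  {"slide":[-0.855,0.335,0],"roll":0,"fingers":1},
  {"slide":[-0.855,0.335,0],"roll":0,"fingers":1},
  {"slide":[-0.855,0.335,0],"roll":0,"fingers":1},
  {"slide":[-0.855,0.335,0],"roll":0,"fingers":1},
  {"slide":[-0.855,0.335,0],"roll":0,"fingers":1},
  {"slide":[-0.855,0.335,0],"roll":0,"fingers":1},
  {"slide":[0,0,0],"roll":0,"fingers":1},
])

```text
t: 8.85
tool_pos: [0.4433, -0.1079, 0.107]
orientation: [1.169, 1.233, -1.168]
force: [0.0, -0.5, 0.2]
opening: 0.0929
```

```bash
python3 w.py w3; python3 - <<'E'
from h import *
from plant import robot
for c in ["top","scene"]:
    im=robot.read_camera(c);P=campose(robot,c)
    for d in disks(im,P,.030):print(d)
    cv2.imwrite(f"pics/{c}3.png",im[:,:,::-1])
E
```

```text
8.85 [ 443.3 -107.9  107. ] [[0.001, 0.999, 0.055], [-0.0, 0.055, -0.999], [-1.0, 0.001, 0.001]] [-0.35 -0.19  2.01 -0.    1.32 -0.41] [ 0.  -0.5  0.2]
(array([ 255.9, -227.5]), array([ 7.5, 36.3]), array([ 98., 369.]))
(array([ 442.4, -108.4]), array([27.1, 28.4]), array([326., 247.]))
(array([462.7,  48.7]), array([17.6, 45.3]), array([369.,  12.]))
(array([400.4, 246.1]), array([54.3, 54.4]), array([222., 290.]))
(array([462.5,  62.8]), array([44.9, 45.4]), array([312., 260.]))
(array([573.3, 381.6]), array([15.3, 23.8]), array([159., 206.]))
(array([ 647.2, -188.1]), array([22.9, 24.4]), array([430., 174.]))
(array([794., -67.]), array([  7.6, 166.8]), array([372., 109.]))
(array([ 647.6, -188.5]), array([25. , 25.8]), array([273., 402.]))
(array([808.8, -66.3]), array([  7.6, 204.8]), array([403., 409.]))
(array([466.5,  59.6]), array([44.6, 45.3]), array([289., 232.]))
(array([404.7, 243.2]), array([54.5, 54.6]), array([326., 154.]))
```

View pics/w3.png

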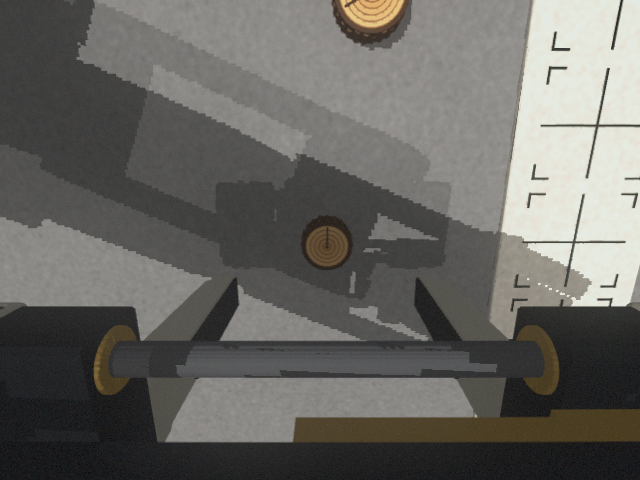

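View pics/top3.png

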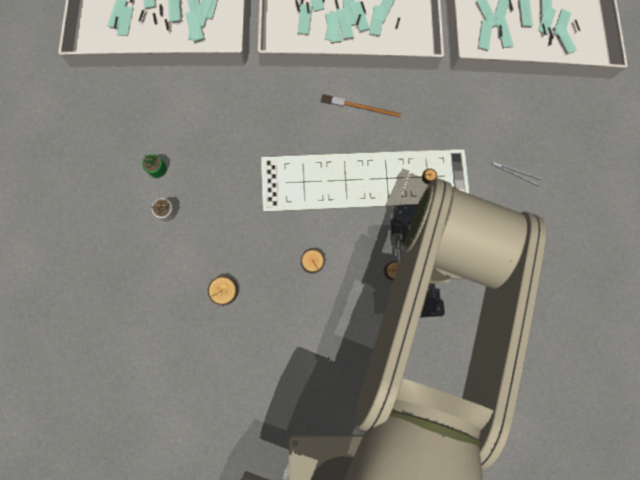

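Call:
play_rows([
  {"slide":[0,0,-0.85],"roll":0,"fingers":1},
  {"slide":[0,0,-0.85],"roll":0,"fingers":1},
  {"slide":[0,0,-0.85],"roll":0,"fingers":1},
  {"slide":[0,0,-0.85],"roll":0,"fingers":1},
  {"slide":[0,0,0],"roll":0,"fingers":1},
  {"slide":[0,0,0],"roll":0,"fingers":-1},
  {"slide":[0,0,0],"roll":0,"fingers":-1},
  {"slide":[0,0,0],"roll":0,"fingers":-1},
  {"slide":[0,0,0],"roll":0,"fingers":-1},
  {"slide":[0,0,0],"roll":0,"fingers":-1},
  {"slide":[0,0,0],"roll":0,"fingers":-1},
  {"slide":[0,0,0],"roll":0,"fingers":-1},
  {"slide":[0,0,0],"roll":0,"fingers":-1},
])

```text
t: 10.62
tool_pos: [0.4439, -0.1082, 0.0041]
orientation: [1.169, 1.234, -1.169]
force: [-0.6, -0.1, 2.0]
opening: 0.039
```

Call:
play_rows([
  {"slide":[0,0,0.5],"roll":0,"fingers":-1},
  {"slide":[0,0,1],"roll":0,"fingers":-1},
  {"slide":[0.5,0,0.5],"roll":0,"fingers":-1},
  {"slide":[0.9,0.05,0],"roll":0,"fingers":-1},
  {"slide":[0.9,0.05,0],"roll":0,"fingers":-1},
  {"slide":[0.9,0.05,0],"roll":0,"fingers":-1},
  {"slide":[0.9,0.05,0],"roll":0,"fingers":-1},
  {"slide":[0.9,0.05,0],"roll":0,"fingers":-1},
  {"slide":[0.9,0.05,0],"roll":0,"fingers":-1},
  {"slide":[0.827,0,0],"roll":0,"fingers":-1},
  {"slide":[0,0,0],"roll":0,"fingers":-1},
  {"slide":[0,0,0],"roll":0,"fingers":-1},
])

```text
t: 12.12
tool_pos: [0.645, -0.0992, 0.0642]
orientation: [1.169, 1.235, -1.169]
force: [-0.1, -0.4, 0.5]
opening: 0.0396
```

```bash
python3 w.py w4
```

```text
12.12 [645.  -99.2  64.2] [[-0.001, 0.999, 0.055], [0.0, 0.055, -0.999], [-1.0, -0.001, -0.0]] [-0.23  0.39  1.48 -0.    1.28 -0.29] [-0.1 -0.4  0.5]
(array([ 646.3, -193.5]), array([21.4, 22.5]), array([322., 390.]))
(array([ 577.4, -184.8]), array([ 3.4, 25.6]), array([225., 373.]))
(array([ 645.2, -128.9]), array([42.1, 42.3]), array([326., 306.]))
(array([793.4, -48.8]), array([  8.9, 120.9]), array([579., 195.]))
```

View pics/w4.png

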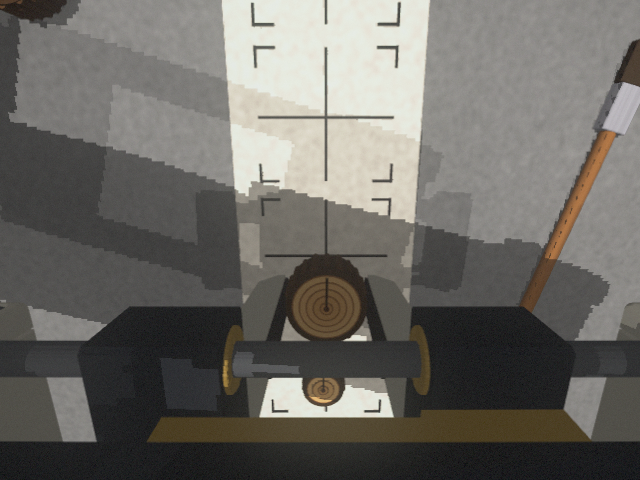

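```bash
cat >p.py <<'E'
from h import *
from plant import robot
import sys,json
s=robot.read_state();P=campose(robot,"wrist",s)
for a in sys.argv[1:]:
    u,v,z=map(float,a.split(","));print(a,np.round(toworld(P,[[u,v]],z/1000)*1000,1))
E
python3 p.py 326,256,6 326,117,6 326.5,308,84 323,390,30 326,411,6 273,411,6 380,411,6
```

```text
326,256,6 [[643.4 -99.2]]
326,117,6 [[638.4  -9. ]]
326.5,308,84 [[643.7 -99.1]]
323,390,30 [[ 646.2 -188.6]]
326,411,6 [[ 650.4 -227.7]]
273,411,6 [[ 608.6 -230. ]]
380,411,6 [[ 692.9 -225.4]]
```

Call:
play_rows([
  {"slide":[0,0,-0.75],"roll":0,"fingers":-1},
  {"slide":[0,0,-0.7],"roll":0,"fingers":-1},
  {"slide":[0,0,-0.34],"roll":0,"fingers":-1},
  {"slide":[0,0,0],"roll":0,"fingers":-1},
  {"slide":[0,0,0],"roll":0,"fingers":-1},
  {"slide":[0,0,0],"roll":0,"fingers":1},
  {"slide":[0,0,0],"roll":0,"fingers":1},
  {"slide":[0,0,0],"roll":0,"fingers":1},
  {"slide":[0,0,0.5],"roll":0,"fingers":1},
  {"slide":[0,0,1],"roll":0,"fingers":1},
  {"slide":[0,0,0.9],"roll":0,"fingers":1},
])

```text
t: 13.55
tool_pos: [0.646, -0.0993, 0.0845]
orientation: [1.169, 1.233, -1.168]
force: [0.6, 0.3, 0.4]
opening: 0.092
```

Call:
play_rows([
  {"slide":[-0.867,0.769,0.4],"roll":0,"fingers":1},
  {"slide":[-0.867,0.769,0.4],"roll":0,"fingers":1},
  {"slide":[-0.867,0.769,0],"roll":0,"fingers":1},
  {"slide":[-0.867,0.769,0],"roll":0,"fingers":1},
  {"slide":[-0.867,0.769,0],"roll":0,"fingers":1},
  {"slide":[-0.867,0.769,0],"roll":0,"fingers":1},
  {"slide":[-0.867,0.769,0],"roll":0,"fingers":1},
  {"slide":[0,0,0],"roll":0,"fingers":1},
  {"slide":[0,0,0],"roll":0,"fingers":1},
])

```text
t: 14.68
tool_pos: [0.4646, 0.062, 0.1074]
orientation: [1.169, 1.233, -1.167]
force: [0.3, -0.5, 0.1]
opening: 0.0931
```

```bash
python3 w.py w5
```

```text
14.68 [464.6  62.  107.4] [[0.002, 0.998, 0.055], [-0.0, 0.055, -0.998], [-1.0, 0.002, 0.0]] [ 0.02 -0.15  1.97 -0.    1.32 -0.03] [ 0.3 -0.5  0.1]
(array([276.9, -58.4]), array([ 6.9, 37.5]), array([ 98., 369.]))
(array([646.9, -13.2]), array([14.4, 47.8]), array([541., 343.]))
(array([462. ,  63.4]), array([40.2, 40.8]), array([324., 243.]))
(array([401.6, 219.3]), array([ 5.7, 24.9]), array([243.,   3.]))
```

View pics/w5.png

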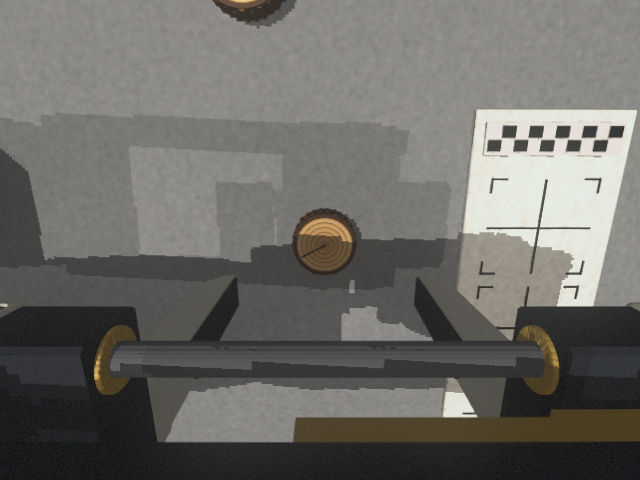

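```bash
python3 p.py 324.5,244.5,24 537.5,228.5,6
```

```text
324.5,244.5,24 [[462.3  62.7]]
537.5,228.5,6 [[632.9  80. ]]
```

Call:
play_rows([
  {"slide":[-0.05,0.023,-0.85],"roll":0,"fingers":1},
  {"slide":[0,0,-0.85],"roll":0,"fingers":1},
  {"slide":[0,0,-0.85],"roll":0,"fingers":1},
  {"slide":[0,0,-0.85],"roll":0,"fingers":1},
  {"slide":[0,0,0],"roll":0,"fingers":1},
  {"slide":[0,0,0],"roll":0,"fingers":-1},
  {"slide":[0,0,0],"roll":0,"fingers":-1},
  {"slide":[0,0,0],"roll":0,"fingers":-1},
  {"slide":[0,0,0],"roll":0,"fingers":-1},
  {"slide":[0,0,0],"roll":0,"fingers":-1},
  {"slide":[0,0,0],"roll":0,"fingers":-1},
  {"slide":[0,0,0],"roll":0,"fingers":-1},
])

```text
t: 16.23
tool_pos: [0.4622, 0.063, 0.0045]
orientation: [1.169, 1.234, -1.169]
force: [-0.3, 0.1, 3.3]
opening: 0.0494
```

Call:
play_rows([
  {"slide":[0,0,0.5],"roll":0,"fingers":-1},
  {"slide":[0,0,1],"roll":0,"fingers":-1},
  {"slide":[0,0,0.5],"roll":0,"fingers":-1},
  {"slide":[0.84,-0.34,0],"roll":0,"fingers":-1},
  {"slide":[0.84,-0.34,0],"roll":0,"fingers":-1},
  {"slide":[0.84,-0.34,0],"roll":0,"fingers":-1},
  {"slide":[0.84,-0.34,0],"roll":0,"fingers":-1},
  {"slide":[0.84,-0.34,0],"roll":0,"fingers":-1},
  {"slide":[0.84,-0.34,0],"roll":0,"fingers":-1},
  {"slide":[0.84,-0.337,0],"roll":0,"fingers":-1},
  {"slide":[0,0,0],"roll":0,"fingers":-1},
  {"slide":[0,0,0],"roll":0,"fingers":-1},
])

```text
t: 17.73
tool_pos: [0.6377, -0.0081, 0.064]
orientation: [1.169, 1.236, -1.17]
force: [1.0, 0.3, 0.3]
opening: 0.0496
```

```bash
python3 w.py w6
```

```text
17.73 [637.7  -8.1  64. ] [[-0.001, 0.999, 0.054], [0.0, 0.054, -0.999], [-1.0, -0.001, -0.0]] [-0.09  0.35  1.52  0.    1.27 -0.15] [1.  0.3 0.3]
(array([ 644.8, -104.3]), array([28.3, 33.6]), array([331., 392.]))
(array([717.9, -53.6]), array([ 3.1, 14.4]), array([442., 334.]))
(array([801.6, -12.3]), array([ 2.9, 22.9]), array([579., 287.]))
(array([637.1, -39.4]), array([51.2, 54.6]), array([328., 296.]))
```

View pics/w6.png

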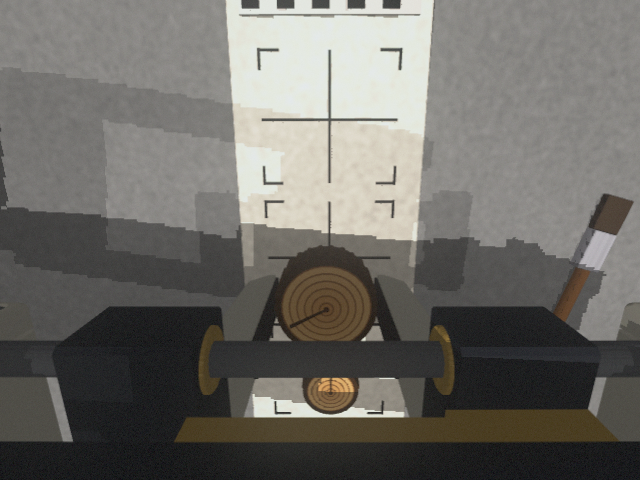

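```bash
python3 p.py 329.3,258,6 329.5,119.5,6 326.5,308,83.5 331,393,30
```

```text
329.3,258,6 [[638.5  -9.2]]
329.5,119.5,6 [[633.5  80.9]]
326.5,308,83.5 [[636.5  -8.1]]
331,393,30 [[644.7 -99.4]]
```

Call:
play_rows([
  {"slide":[0.067,-0.033,-0.75],"roll":0,"fingers":-1},
  {"slide":[0,0,-0.7],"roll":0,"fingers":-1},
  {"slide":[0,0,-0.34],"roll":0,"fingers":-1},
  {"slide":[0,0,0],"roll":0,"fingers":-1},
  {"slide":[0,0,0],"roll":0,"fingers":-1},
  {"slide":[0,0,0],"roll":0,"fingers":1},
  {"slide":[0,0,0],"roll":0,"fingers":1},
  {"slide":[0,0,0],"roll":0,"fingers":1},
  {"slide":[0,0,0.5],"roll":0,"fingers":1},
  {"slide":[0,0,1],"roll":0,"fingers":1},
  {"slide":[0,0,0.9],"roll":0,"fingers":1},
])

```text
t: 19.15
tool_pos: [0.6409, -0.0094, 0.0848]
orientation: [1.169, 1.233, -1.168]
force: [-0.2, -0.2, 0.4]
opening: 0.0927
```

Call:
play_rows([
  {"slide":[-0.884,0.949,0.4],"roll":0,"fingers":1},
  {"slide":[-0.884,0.949,0.4],"roll":0,"fingers":1},
  {"slide":[-0.884,0.949,0],"roll":0,"fingers":1},
  {"slide":[-0.884,0.949,0],"roll":0,"fingers":1},
  {"slide":[-0.884,0.949,0],"roll":0,"fingers":1},
  {"slide":[-0.884,0.949,0],"roll":0,"fingers":1},
  {"slide":[-0.884,0.949,0],"roll":0,"fingers":1},
  {"slide":[-0.884,0.949,0],"roll":0,"fingers":1},
  {"slide":[-0.884,0.949,0],"roll":0,"fingers":1},
  {"slide":[0,0,0],"roll":0,"fingers":1},
  {"slide":[0,0,0],"roll":0,"fingers":1},
])

```text
t: 20.52
tool_pos: [0.4025, 0.2469, 0.1075]
orientation: [1.169, 1.234, -1.167]
force: [-1.0, -0.6, 0.5]
opening: 0.0927
```

```bash
python3 w.py w7
```

```text
20.52 [402.5 246.9 107.5] [[0.002, 0.998, 0.055], [0.0, 0.055, -0.998], [-1.0, 0.002, -0.0]] [ 0.44 -0.14  1.96 -0.    1.32  0.39] [-1.  -0.6  0.5]
(array([215.2, 119.2]), array([ 4.9, 22. ]), array([ 99., 377.]))
(array([586.4, 160.4]), array([23.9, 61.7]), array([544., 356.]))
(array([399.7, 248.1]), array([50.5, 51.1]), array([324., 244.]))
(array([590.7, 372.1]), array([ 9.9, 25.5]), array([618.,  82.]))
(array([593.4, 384.7]), array([ 9.3, 19.3]), array([625.,  62.]))
```

View pics/w7.png

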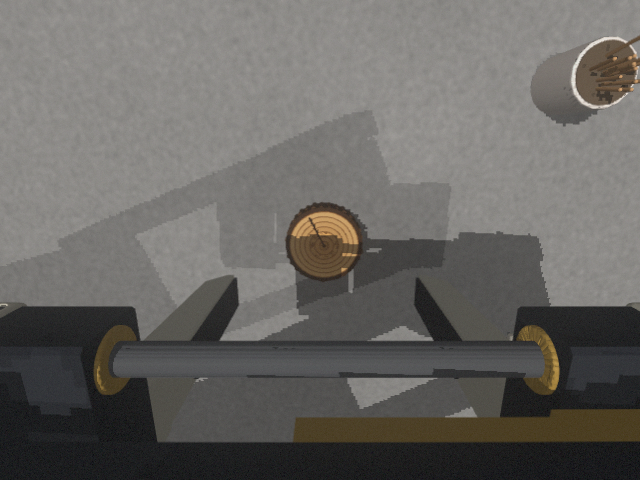

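Call:
play_rows([
  {"slide":[-0.05,0.02,-0.85],"roll":0,"fingers":1},
  {"slide":[0,0,-0.85],"roll":0,"fingers":1},
  {"slide":[0,0,-0.85],"roll":0,"fingers":1},
  {"slide":[0,0,-0.85],"roll":0,"fingers":1},
  {"slide":[0,0,0],"roll":0,"fingers":1},
  {"slide":[0,0,0],"roll":0,"fingers":-1},
  {"slide":[0,0,0],"roll":0,"fingers":-1},
  {"slide":[0,0,0],"roll":0,"fingers":-1},
  {"slide":[0,0,0],"roll":0,"fingers":-1},
  {"slide":[0,0,0],"roll":0,"fingers":-1},
  {"slide":[0,0,0],"roll":0,"fingers":-1},
  {"slide":[0,0,0],"roll":0,"fingers":-1},
])

```text
t: 22.08
tool_pos: [0.4007, 0.2477, 0.0052]
orientation: [1.17, 1.234, -1.168]
force: [-1.2, -1.1, 6.2]
opening: 0.06
```

Call:
play_rows([
  {"slide":[0,0,0.5],"roll":0,"fingers":-1},
  {"slide":[0,0,1],"roll":0,"fingers":-1},
  {"slide":[0,0,0.5],"roll":0,"fingers":-1},
  {"slide":[0.975,-0.693,0],"roll":0,"fingers":-1},
  {"slide":[0.975,-0.693,0],"roll":0,"fingers":-1},
  {"slide":[0.975,-0.693,0],"roll":0,"fingers":-1},
  {"slide":[0.975,-0.693,0],"roll":0,"fingers":-1},
  {"slide":[0.975,-0.693,0],"roll":0,"fingers":-1},
  {"slide":[0.975,-0.693,0],"roll":0,"fingers":-1},
  {"slide":[0.975,-0.693,0],"roll":0,"fingers":-1},
  {"slide":[0.975,-0.693,0],"roll":0,"fingers":-1},
  {"slide":[0,0,0],"roll":0,"fingers":-1},
  {"slide":[0,0,0],"roll":0,"fingers":-1},
])

```text
t: 23.7
tool_pos: [0.6336, 0.0814, 0.0642]
orientation: [1.169, 1.235, -1.17]
force: [0.6, -0.7, -0.9]
opening: 0.0595
```

```bash
python3 w.py w8
```

```text
23.7 [633.6  81.4  64.2] [[-0.001, 0.999, 0.054], [0.0, 0.054, -0.999], [-1.0, -0.001, -0.0]] [ 0.05  0.35  1.52  0.    1.27 -0.01] [ 0.6 -0.7 -0.9]
(array([639.8, -17.1]), array([33.9, 45.3]), array([329., 394.]))
(array([732.1,  23.7]), array([12.5, 40.9]), array([468., 350.]))
(array([634.2,  53. ]), array([61.6, 66.2]), array([326., 300.]))
```

View pics/w8.png

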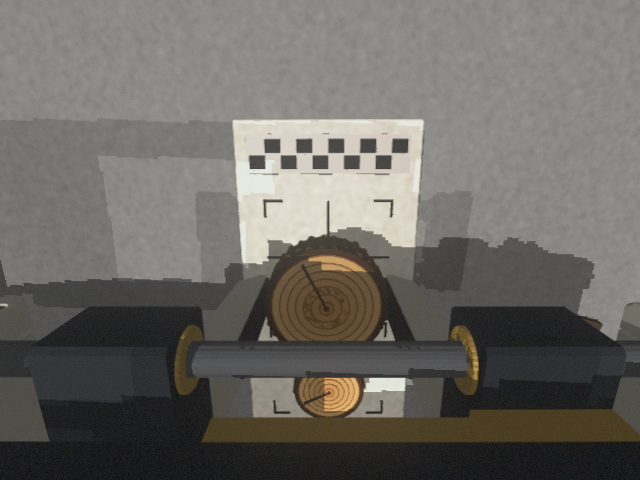

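```bash
python3 p.py 328,257.5,6 328,208,6 326.5,308.5,83.5 329,394,30
```

```text
328,257.5,6 [[633.3  80.7]]
328,208,6 [[631.4 115.2]]
326.5,308.5,83.5 [[632.3  81.3]]
329,394,30 [[639.1 -10.8]]
```

Call:
play_rows([
  {"slide":[0.033,-0.017,-0.75],"roll":0,"fingers":-1},
  {"slide":[0,0,-0.7],"roll":0,"fingers":-1},
  {"slide":[0,0,-0.34],"roll":0,"fingers":-1},
  {"slide":[0,0,0],"roll":0,"fingers":-1},
  {"slide":[0,0,0],"roll":0,"fingers":-1},
  {"slide":[0,0,0],"roll":0,"fingers":1},
  {"slide":[0,0,0],"roll":0,"fingers":1},
  {"slide":[0,0,0],"roll":0,"fingers":1},
  {"slide":[0,0,0.5],"roll":0,"fingers":1},
  {"slide":[0,0,1],"roll":0,"fingers":1},
  {"slide":[0,0,1],"roll":0,"fingers":1},
])

```text
t: 25.12
tool_pos: [0.6355, 0.0806, 0.0878]
orientation: [1.169, 1.234, -1.169]
force: [0.3, 0.6, 0.5]
opening: 0.0928
```

Call:
play_rows([
  {"slide":[-1,-0.5,1],"roll":0,"fingers":1},
  {"slide":[-1,-0.5,1],"roll":0,"fingers":1},
  {"slide":[-1,-0.5,1],"roll":0,"fingers":1},
  {"slide":[-1,-0.5,0],"roll":0,"fingers":1},
  {"slide":[-1,-0.5,0],"roll":0,"fingers":1},
  {"slide":[-1,-0.5,0],"roll":0,"fingers":1},
  {"slide":[-1,-0.5,0],"roll":0,"fingers":1},
  {"slide":[-1,-0.5,0],"roll":0,"fingers":1},
  {"slide":[0,0,0],"roll":0,"fingers":1},
  {"slide":[0,0,0],"roll":0,"fingers":1},
])

```text
t: 26.38
tool_pos: [0.3961, -0.0394, 0.1769]
orientation: [1.17, 1.232, -1.168]
force: [0.4, -0.2, -0.7]
opening: 0.093
```

```bash
python3 w.py w9; cat > chk.py <<'E'
from h import *
from plant import robot
import sys
A=[]
for c in ["top","scene"]:
    im=robot.read_camera(c);P=campose(robot,c)
    print(c)
    for d in disks(im,P,.030):print(d)
    w0=wrap(im,P,.56,.72,-.30,.19,.006,1600); w1=wrap(im,P,.56,.72,-.30,.19,.030,1600)
    A+=[w0]
    cv2.imwrite(f"pics/{c}{sys.argv[1]}.png",im[:,:,::-1])
cv2.imwrite(f"pics/rect{sys.argv[1]}.png",np.vstack(A)[:,:,::-1])
E
python3 chk.py 9
```

```text
26.38 [396.1 -39.4 176.9] [[0.002, 0.999, 0.054], [-0.0, 0.054, -0.999], [-1.0, 0.002, 0.0]] [-0.23 -0.43  2.07  0.    1.5  -0.28] [ 0.4 -0.2 -0.7]
(array([ 158.3, -217.5]), array([ 6.3, 35.9]), array([ 98., 373.]))
(array([647.5, -99.1]), array([27.9, 34.6]), array([570., 296.]))
(array([642.1, -11.1]), array([43.4, 44.5]), array([587., 210.]))
(array([636.7,  80.5]), array([53.6, 54. ]), array([609., 104.]))
top
(array([573.1, 381.9]), array([16. , 23.5]), array([159., 206.]))
(array([ 647.2, -188.1]), array([22.9, 24.4]), array([430., 174.]))
(array([645.4, -98.3]), array([33.1, 33.7]), array([388., 175.]))
(array([639.7,  -9.5]), array([43.7, 44.1]), array([347., 177.]))
(array([634.6,  80.1]), array([53.3, 54. ]), array([304., 179.]))
(array([793.6, -68.3]), array([  7.7, 166.1]), array([372., 109.]))
scene
(array([ 648.1, -188.7]), array([24.1, 25.2]), array([273., 402.]))
(array([808.5, -67.6]), array([  7.5, 201.7]), array([403., 410.]))
(array([645. , -98.7]), array([34.9, 35.7]), array([310., 357.]))
(array([640.4,  -9.9]), array([44.1, 44.6]), array([343., 315.]))
(array([635.3,  80. ]), array([53.8, 54.5]), array([373., 276.]))
```

View pics/rect9.png

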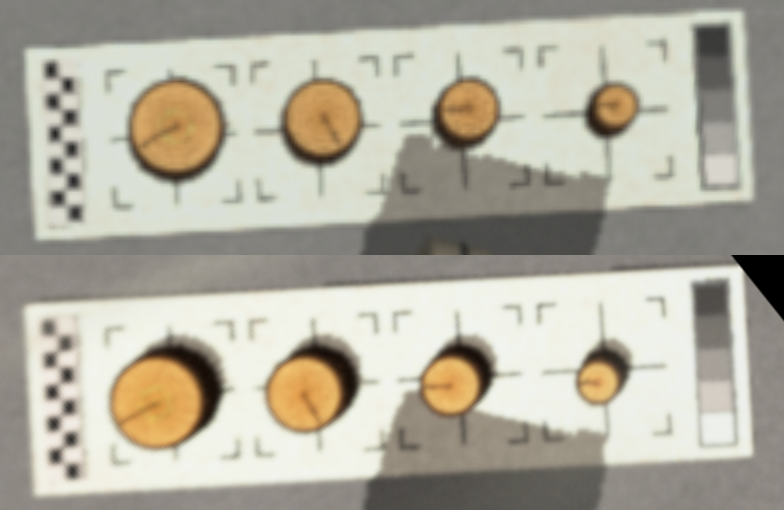

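View pics/top9.png

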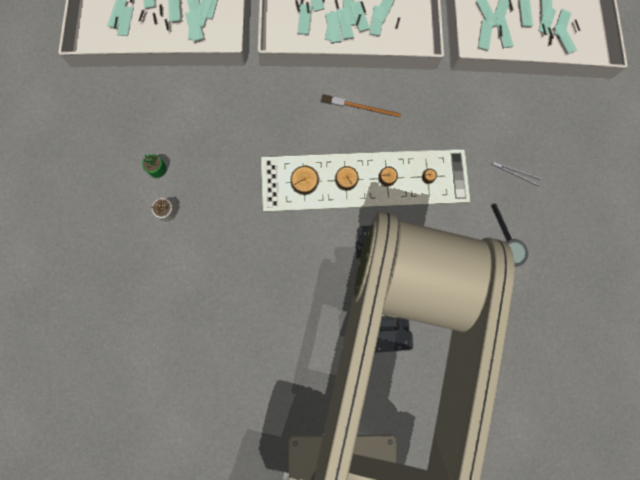

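View pics/w9.png

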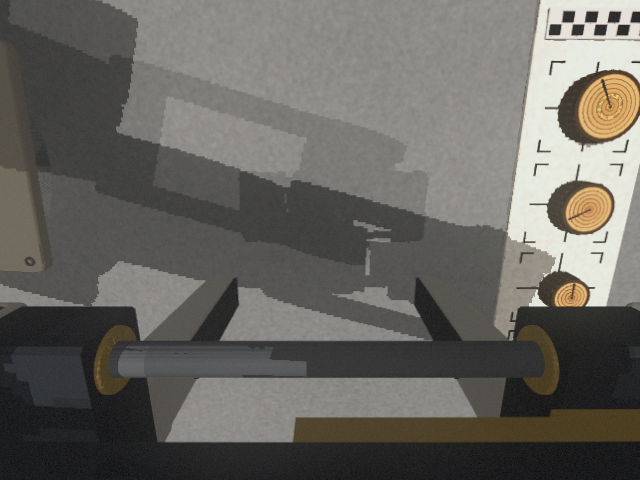

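Call:
play_rows([
  {"slide":[0.939,-0.552,-0.248],"roll":0,"fingers":1},
  {"slide":[0.939,-0.552,-0.248],"roll":0,"fingers":1},
  {"slide":[0.939,-0.552,-0.248],"roll":0,"fingers":1},
  {"slide":[0.939,-0.552,-0.248],"roll":0,"fingers":1},
  {"slide":[0.939,-0.552,-0.248],"roll":0,"fingers":1},
  {"slide":[0.939,-0.552,-0.248],"roll":0,"fingers":1},
  {"slide":[0.939,-0.552,-0.248],"roll":0,"fingers":1},
  {"slide":[0.939,-0.552,-0.248],"roll":0,"fingers":1},
  {"slide":[0.939,-0.552,-0.248],"roll":0,"fingers":1},
  {"slide":[0,0,0],"roll":0,"fingers":1},
  {"slide":[0,0,0],"roll":0,"fingers":1},
])

```text
t: 27.9
tool_pos: [0.6486, -0.1877, 0.1081]
orientation: [1.168, 1.236, -1.169]
force: [0.4, -0.4, 0.7]
opening: 0.0929
```

```bash
python3 w.py w10
```

```text
27.9 [ 648.6 -187.7  108.1] [[-0.001, 0.998, 0.055], [0.001, 0.055, -0.998], [-1.0, -0.001, -0.001]] [-0.36  0.4   1.37  0.    1.37 -0.41] [ 0.4 -0.4  0.7]
(array([ 459.4, -303.2]), array([ 4.6, 31.3]), array([ 97., 362.]))
(array([ 646.3, -190.7]), array([20.5, 20.8]), array([325., 249.]))
(array([644.3, -99.3]), array([33.2, 33.5]), array([329., 122.]))
(array([791.1, -77. ]), array([  8.5, 214.6]), array([550.,  90.]))
(array([640. , -27.3]), array([ 5.3, 29.9]), array([328.,   3.]))
```

View pics/w10.png

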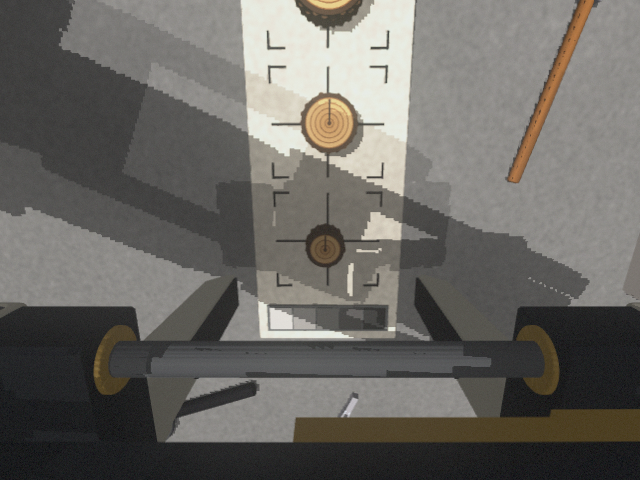

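```bash
python3 - <<'E'
import cv2
im=cv2.imread("pics/w10.png")[60:300,240:420]
cv2.imwrite("pics/w10z.png",cv2.resize(im,None,fx=2.5*1.7/1.7,fy=2.5,interpolation=cv2.INTER_CUBIC)[:600])
E
python3 p.py 328,241,6 325,248,30 328.5,125,6 329.5,122.5,30
```

```text
328,241,6 [[ 648.9 -189.4]]
325,248,30 [[ 646.5 -188.2]]
328.5,125,6 [[644.2 -99.7]]
329.5,122.5,30 [[644.7 -99.3]]
```

View pics/w10z.png

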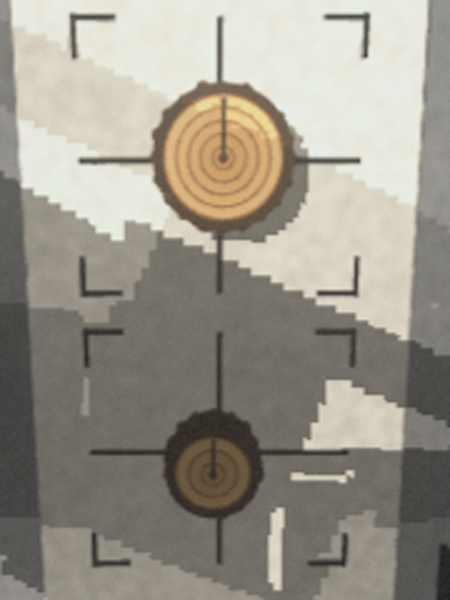

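Call:
play_rows([
  {"slide":[0.01,0,-0.812],"roll":0,"fingers":1},
  {"slide":[0,0,-0.812],"roll":0,"fingers":1},
  {"slide":[0,0,-0.812],"roll":0,"fingers":1},
  {"slide":[0,0,-0.812],"roll":0,"fingers":1},
  {"slide":[0,0,0],"roll":0,"fingers":1},
  {"slide":[0,0,0],"roll":0,"fingers":-1},
  {"slide":[0,0,0],"roll":0,"fingers":-1},
  {"slide":[0,0,0],"roll":0,"fingers":-1},
  {"slide":[0,0,0],"roll":0,"fingers":-1},
  {"slide":[0,0,0],"roll":0,"fingers":-1},
  {"slide":[0,0,0],"roll":0,"fingers":-1},
  {"slide":[0,0,0],"roll":0,"fingers":-1},
  {"slide":[0,0,0],"roll":0,"fingers":-1},
  {"slide":[0,0,0],"roll":0,"fingers":-1},
  {"slide":[0,0,0],"roll":0,"fingers":-1},
])

```text
t: 29.82
tool_pos: [0.6491, -0.1884, 0.0115]
orientation: [1.169, 1.235, -1.169]
force: [0.1, 0.6, -0.4]
opening: 0.0298
```

Call:
play_rows([
  {"slide":[0,0,0.8],"roll":0,"fingers":-1},
  {"slide":[0,0,1],"roll":0,"fingers":-1},
  {"slide":[0,0,0],"roll":0,"fingers":-1},
  {"slide":[0,0,0],"roll":0,"fingers":-1},
])

```text
t: 30.32
tool_pos: [0.6488, -0.1883, 0.0648]
orientation: [1.169, 1.235, -1.169]
force: [-0.1, 0.1, -0.3]
opening: 0.0299
```

```bash
python3 w.py w11
```

```text
30.32 [ 648.8 -188.3   64.8] [[-0.001, 0.999, 0.054], [0.0, 0.054, -0.999], [-1.0, -0.001, -0.0]] [-0.36  0.44  1.4  -0.    1.3  -0.41] [-0.1  0.1 -0.3]
(array([ 701.3, -251.2]), array([ 7.9, 46.7]), array([400., 356.]))
(array([ 649.1, -218.2]), array([25.5, 26.3]), array([326., 306.]))
(array([644.3, -99.3]), array([33.4, 33.8]), array([329., 116.]))
(array([787.6, -84.1]), array([  8.7, 179.6]), array([589.,  91.]))
```

View pics/w11.png

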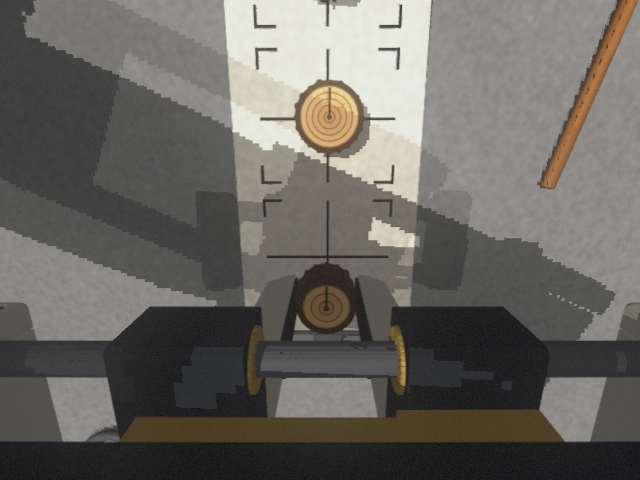

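```bash
python3 p.py 327.7,256.5,6 326,307.5,83.3 329,117,30 327.7,118,6
```

```text
327.7,256.5,6 [[ 648.  -188.2]]
326,307.5,83.3 [[ 647. -188.]]
329,117,30 [[643.7 -99.5]]
327.7,118,6 [[642.9 -98.4]]
```

Call:
play_rows([
  {"slide":[0.03,-0.007,-0.75],"roll":0,"fingers":-1},
  {"slide":[0,0,-0.7],"roll":0,"fingers":-1},
  {"slide":[0,0,-0.34],"roll":0,"fingers":-1},
  {"slide":[0,0,0],"roll":0,"fingers":-1},
  {"slide":[0,0,0],"roll":0,"fingers":-1},
  {"slide":[0,0,0],"roll":0,"fingers":0},
  {"slide":[0,0,0],"roll":0,"fingers":0},
  {"slide":[0,0,0],"roll":0,"fingers":0},
  {"slide":[0,0,0.4],"roll":0,"fingers":1},
  {"slide":[0,0,1],"roll":0,"fingers":1},
  {"slide":[0,0,1],"roll":0,"fingers":1},
  {"slide":[-0.5,0,1],"roll":0,"fingers":1},
  {"slide":[-1,0,1],"roll":0,"fingers":1},
  {"slide":[-1,0,0],"roll":0,"fingers":1},
  {"slide":[-1,0,0],"roll":0,"fingers":1},
  {"slide":[-1,0,0],"roll":0,"fingers":1},
  {"slide":[-1,0,0],"roll":0,"fingers":1},
  {"slide":[-1,0,0],"roll":0,"fingers":1},
  {"slide":[0,0,0],"roll":0,"fingers":1},
  {"slide":[0,0,0],"roll":0,"fingers":1},
])

```text
t: 32.88
tool_pos: [0.4559, -0.1889, 0.1449]
orientation: [1.169, 1.232, -1.168]
force: [0.2, 0.6, -0.4]
opening: 0.093
```

```bash
python3 w.py w12; python3 chk.py 12
```

```text
32.88 [ 455.9 -188.9  144.9] [[0.002, 0.999, 0.054], [-0.001, 0.054, -0.999], [-1.0, 0.002, 0.001]] [-0.5  -0.12  1.87  0.    1.38 -0.55] [ 0.2  0.6 -0.4]
(array([ 240. , -337.6]), array([ 6.6, 43.8]), array([ 97., 368.]))
(array([ 668.2, -297.8]), array([22.6, 68.6]), array([544., 353.]))
(array([ 651.4, -189.9]), array([22.4, 23.5]), array([550., 246.]))
(array([647. , -99.1]), array([33.1, 34.7]), array([570., 137.]))
(array([642.1, -14.6]), array([30.5, 46.4]), array([592.,  18.]))
top
(array([573.5, 381.5]), array([15.2, 24.3]), array([159., 206.]))
(array([ 649.5, -187.8]), array([22.8, 24.4]), array([430., 173.]))
(array([645.2, -98.2]), array([33.3, 34.2]), array([388., 175.]))
(array([639.6,  -9.3]), array([43.8, 44.4]), array([347., 177.]))
(array([634.3,  80.2]), array([53.7, 54.5]), array([304., 179.]))
(array([793.6, -68.4]), array([  7.6, 168.5]), array([372., 109.]))
scene
(array([ 650.2, -188.1]), array([23.4, 25. ]), array([275., 403.]))
(array([808.9, -65.9]), array([  7.6, 203.6]), array([403., 409.]))
(array([645.5, -98.9]), array([34.4, 34.7]), array([310., 357.]))
(array([640.4,  -9.9]), array([44.1, 44.6]), array([343., 315.]))
(array([635.3,  80. ]), array([53.6, 54.8]), array([373., 276.]))
```

View pics/scene12.png

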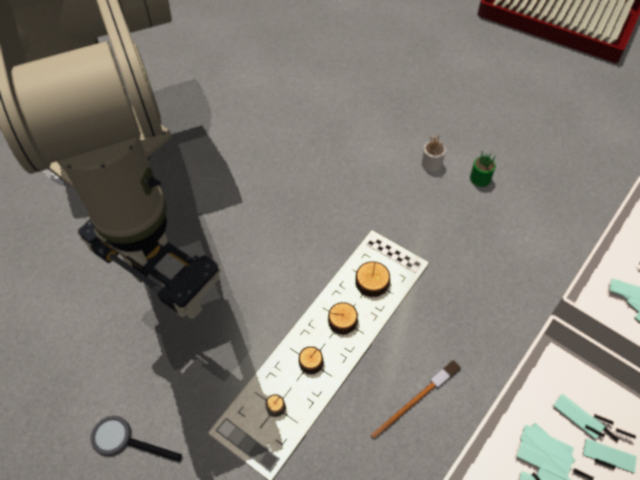

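View pics/rect12.png

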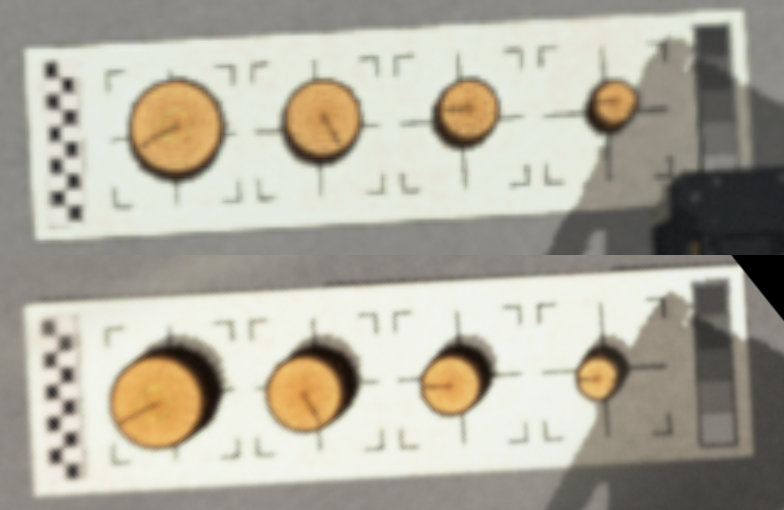

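The scene view shows the four discs lying flat on the crosses. The largest is at (373,277) next to the checkered bar and the smallest at (275,403) by the grey steps, with the pot undisturbed at (434,155). All are within about 1.5 mm of the cross centres, so I'm handing in.

```bash
python3 - <<'E'
from plant import robot
print(robot.close_job())
E
```

```text
the job is handed in; nothing more can be done
None
```

The four discs lie flat on the crosses in order of size: 60 mm on mark_a by the scale bar, then 50 mm on b, 40 mm on c, and 30 mm on mark_d by the grey steps. I handed the job in at about 33 s of robot time, with the gripper open and clear of everything.

- **Repair:** The 30 mm disc first landed about 2 mm off in x. I regrasped it and set it down again.
- **Final position check:** The top and scene cameras put all four discs within about 1.5 mm of the cross centres. The largest offset is about 1.3 mm in y, on the 60 and 50 mm discs.
- **Disagreements:** The wrist camera differs from the arm's pose and the other two cameras by 1–2.5 mm in x, and each camera's calibration is only good to about 2 mm. I used the wrist camera mainly to compare a disc with its cross.
- **Pot and forces:** The pot of picks shows at the same place in the pictures as at the start. The highest tool force I saw reported was about 6 N.

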